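# Load a plaque under the leaf spring of a painting jig

### The job

The gilt-bordered plaque lies on the sprung bed of the painting jig. With closed fingertips in its recess, press it down hard against the bed and, still pressing, slide it under the gate bar and the steel leaf spring behind it until it is fully home against the metal stop, then let go so that the spring holds it. Do not grip, lift or tip the plaque, and leave the bottles, brush and other things where they are.

Things in the scene. Friction and masses are not known exactly. Their poses are not given: they have to be found in the camera images.
- plaque: Rectangular plaque 110 x 90 x 14 mm (x, y, z), 0.2 kg: white panel 6 thick in a raised border, top at z = 14. Origin: centre of underside. The border is 34 wide on the +x edge, which goes under the spring first, and 12 on the others. It starts loose on the bed, +x edge 18 to 48 mm short of the gate bar; unpressed it butts against the bar.
- recess (a point): Centre of the plaque's recess floor, 11 mm toward -x from the plaque's centre and 6 above its underside; axes as the plaque. The recess is 64 (x) x 66 (y) mm with walls 8 high: x -43 to +21, y -33 to +33 from the plaque's centre.
- jig: Fixed wooden painting jig, base 270 (x) x 130 (y) x 12 mm. Origin: centre of its underside, on the table; +x is the sliding direction. Side rails, inner faces at y = +-47.5, tops at z = 40, x from -115 to 75, leave the plaque 2.5 mm play a side. Between them is the sprung bed, top at z = 32 unloaded. The block holding the leaf spring spans x 99 to 131, up to z = 55.
- gate (a point): Middle of the lower near edge of the gate bar, a fixed metal bar across the jig over the rails just before the leaf: x = 48 to 54, z = 41.5 to 52 in the jig's frame. The unpressed plaque's top is at z = 46, 4.5 mm too high for it. With the plaque home the recess ends 7 mm short of the bar, so a finger against the recess wall stays clear of it.
- stop (a point): Foot of the near face of the upright metal stop across the jig's +x end: x = 75, y = 0, z = 12 in the jig's frame; the stop is 94 wide, its top at z = 40. The plaque is fully home when its +x edge meets this face, its centre then at x = 20 in the jig's frame.
- nose (a point): Centre of the leaf spring's rolled nose at rest, x = 63, y = 0, z = 42 in the jig's frame (fixed to the jig, does not follow the leaf). The nose is a roll 12 in diameter, 50 long across the jig, underside at z = 36; the leaf rises from it in +x to the block. With the plaque home it bears on the 34 mm border, 12 mm from its edge.
- bed (a joint): How far the sprung bed is pressed down, m: 0 up, 0.009 at its bottom stop. It stays level. With the plaque on it, it starts to sink at 3 to 4 N and takes 0.8 N more per mm, 9 to 11 N at the bottom. The plaque passes under gate bar and nose with the bed 7 mm or more down; pressed less than about 5 mm it butts against the bar.
- leaf (a joint): How far the leaf is bent up, rad: 0 at rest; the nose rises 0.5 mm per 0.01 rad. The nose presses with 3 N at first plus 2.4 N per mm of rise, and drags on the plaque. With the plaque home and let go, bed and leaf balance at about 0.007 m and 0.05 rad.
- paint_a: Bystander: paint bottle beside the jig, upright, 36 dia x 95 tall (mm). Leave alone.
- paint_b: Bystander: paint bottle beside the jig, upright, 36 dia x 95 tall (mm). Leave alone.
- brush: Bystander: paint brush lying on the table beside the jig, 170 long (mm). Leave alone.
- roundel: Bystander: round wooden plaque blank lying on the table beside the jig, 100 dia x 11 (mm). Leave alone.
- waterpot: Bystander: white cup, 72 dia x 80 tall (mm). Leave alone.
- varnish: Bystander: squat jar, 60 dia x 75 tall (mm). Leave alone.
- tape: Bystander: roll of paper tape lying flat, 90 dia x 22 tall (mm). Leave alone.

How it is judged (in metres and radians):
On the way, in this order (a step that is already met when the one before it is completed fails the run):
1. The plaque is pressed down on the sprung bed (more than 5 mm) while it is still short of the gate bar (value of joint bed above 0.005 m and x of plaque in the frame of jig below -0.009 m), for 0.1 s.
2. The plaque has slid under the gate bar and the leaf spring, bending it up, to the stop (x of plaque in the frame of jig above 0.015 m and z of plaque in the frame of jig below 0.029 m and value of joint leaf above 0.02 rad and value of joint bed above 0.004 m), for 0.1 s.
At the end, for the whole second after the job is handed in: The plaque rests at the stop (edge within 5 mm of it), flat (0.05 rad) and straight in the rails, held down by the bent-up leaf (more than 0.02 rad) with the bed more than 4 mm down, at rest and let go (all of step 2 and angle between the x axis of plaque and the x axis of jig, either way round below 0.06 rad and angle between plaque's own z axis and vertical below 0.05 rad and linear speed of plaque below 0.01 m/s); the robot touches nothing.
It fails at once if The plaque is lifted 13 mm above where it started (z of plaque in the frame of jig above 0.045 m).
It fails at once if The plaque is tipped by more than 0.2 rad (angle between plaque's own z axis and vertical above 0.2 rad).
It fails at once if A bystander is moved by more than 20 mm (distance of any of paint_a, paint_b, brush, roundel, waterpot, varnish, tape from where it was at the start of the episode above 0.02 m).
It also fails if it takes over 40 s, if anything falls off the work surface, if the arm or the gripper's body presses on something with over 40 N, if the wrist force passes 120 N, or if a joint passes its speed limit or range.

### The arm

A 6-joint arm with a two-finger parallel gripper is mounted at the origin on the work surface. World frame = base frame: x ahead of the robot, y to its left, z up, the work surface at z = 0. Lengths are in mm, angles in rad, forces in N, time in s.
With the tool pointing down it reaches from about 275 to 1000 mm from the base axis. Payload 8.4 kg.
Tool frame: the origin (TCP) lies between the finger pads; the fingertips stand 8 mm ahead of it and the grasp point (between the pads) lies 11 mm behind it (tcp_to_tips is the distance from the TCP to the fingertips, in mm); z points along the fingers, y is the line along which they close (so a half turn about z gives the same grasp; the last joint's range is limited). The gripper opens to 85 mm and grips with 20 to 120 N. Pads are 22 mm wide; open, the fingers measure 114 mm over their backs; the gripper's body (76 mm by 85 mm) begins 54 mm behind the grasp point. The pads swing forward as they close: fully open they stand 13 mm farther back than shut.
Start: joints at [1.308, 0.353, 1.633, -0, 1.155, -0.002], TCP at [161.157, 603.868, 239.281] pointing down, gripper open.
Joint ranges: [-2.63, 2.63], [-0.92, 2.1], [0.06, 2.66], [-1.3, 4.44], [0, 2.69], [-3.02, 3.02]. Speed limits (rad/s): [2.22, 2.22, 2.79, 3.14, 3.14, 3.14].

### API

Orientations are given as [roll, pitch, yaw] about the fixed x, y, z axes, in that order (R = Rz(yaw) Ry(pitch) Rx(roll)).
In Python, from rig import * gives the robot as it stands.
- The arm moves only by the tool step_arm, never from a script. Its argument "motion" is a list of rows, each an object with "claw": the finger opening in mm, from 0 to 85.4; "delta_pos": the shift along the tool's x, y, z in mm, a list of three; "turn": the turn about the tool's z in rad. In form: [{"claw": claw, "delta_pos": [dx, dy, dz], "turn": turn}, ...]. A call has 1 to 8 rows; each row shifts and turns the commanded pose from where the row before left it, along the tool's axes as they then stand; what a row does not reach is not made up. A row lasts 1/12 s, in which the tool goes at most 41.7 mm and 7.16 degrees, less where a joint would pass 70% of its speed; a pose out of reach is approached as far as the arm can. A call is refused whole if a number of a shift passes 41.7 or a number of a turn 0.125, either way. A call with a gripper value outside its range is refused whole. The fingers move at their own pace and stop on an object; "force" is the grip in N (left out, the last holds). Time passes only in rows, so rows that do not move let the fingers close. It gives the time, the measured TCP pose, the force, the opening and the grip force at its end, in the units of the state.
- sense(): the state, without advancing time (a new reading comes with each control period).
- grab_frame(name): name is "scene" or "top" or "wrist"; returns a dict with "img" (420x560x3 uint8, red, green, blue), "vertical_fov" (degrees; the focal length in pixels is half the picture's height over the tangent of half this angle, whatever the lens; pixels are square), "cx", "cy" (the principal point, pixels), "R" (3x3) and "t" (3): a world point X has camera coordinates R X + t. Camera axes: x right, y down, z forward; pixel columns grow to the right and rows downward; lengths in mm; the calibration is good to about 2 mm. A picture is of the moment at which its call begins. There is no depth.
- sign_off(): hands the job in; it is judged then, once.
The state is a dict: "clock": time; "qpos": joint angles; "qvel": joint speeds; "joint_efforts": joint torques, N m; "eef_pos": TCP position; "tcp_rot": TCP orientation; "contact_force": force on the tool from outside, world axes, zero at the start; "wrist_torque": the same for the moment, N m; "opening": opening from 0.0 (shut) to 1.0 (fully open); "grasp_force": force on a finger pad.
Only numpy, scipy, OpenCV 4.12 (cv2) and the standard library are available. Lean on these libraries where they do the work, as an engineer would, in place of code of your own. Each camera call takes 0.05 s, during which the arm holds its last target. There are 200 camera calls.

## Working session

There is one attempt and no reset: what is moved stays moved. The work goes in short steps, Python scripts to look and compute and a tool call to move; the robot and the scene stay as the last step left them, time stands still between calls to the robot, and variables do not carry over. Pictures are saved under pics/ and viewed, at most 10 in all, crops included, and the job is handed in when it is done.

Besides the shell and the picture viewer there is one more tool, called by a JSON object that holds its "method" and its "body", one argument or row to a line. step_arm: Moves the arm, as the interface text tells. Its arguments: {"type":"object","properties":{"motion":{"type":"array","items":{"type":"object","properties":{"claw":{"type":"number"},"delta_pos":{"type":"array","items":{"type":"number"}},"turn":{"type":"number"}}}},"force":{"type":"number"}},"required":["motion"]}

```bash
mkdir -p pics
python3 - <<'E'
from rig import *
import cv2
print(sense())
for n in("scene","top"):
    f=grab_frame(n); cv2.imwrite(f"pics/{n}0.png",f["img"][:,:,::-1]); print(n,f["vertical_fov"],f["cx"],f["cy"],f["R"],f["t"])
E
```

```text
{'clock': 0.0, 'qpos': array([ 1.30759415e+00,  3.53664873e-01,  1.63411136e+00, -2.85141645e-05,
        1.15520467e+00, -2.41612867e-03]), 'qvel': array([-0.00029346, -0.00170467, -0.00067439,  0.0002026 ,  0.00077696,
       -0.00064836]), 'joint_efforts': array([-2.23115283e-03, -6.05254841e+01, -3.42068374e+01, -1.19315027e-04,
        9.56959964e-03, -5.66039614e-05]), 'eef_pos': array([161.05007069, 603.42386047, 238.56097551]), 'tcp_rot': array([-3.14020435e+00,  2.27167117e-05,  2.88081815e+00]), 'contact_force': array([-0.377124  ,  0.49502723,  1.04784152]), 'wrist_torque': array([-0.06022522, -0.01169081, -0.06345524]), 'grasp_force': 0.0, 'opening': 0.9982751964971335}
scene 44.9201868224702 274.78171381550357 207.72944867343034 [[ 0.72249343  0.69112374 -0.01874091]
 [ 0.54640675 -0.58739634 -0.59699682]
 [-0.42360702  0.42108613 -0.80202467]] [-403.81824063 -244.69675085 1572.31356756]
top 50.72054307092296 276.53246682400203 212.431491857168 [[ 0.02694974 -0.99963497  0.00190636]
 [-0.9933642  -0.02699389 -0.11179849]
 [ 0.11180914  0.00111923 -0.99372907]] [ -15.08847679  543.00506138 1331.24443495]
```

View pics/top0.png

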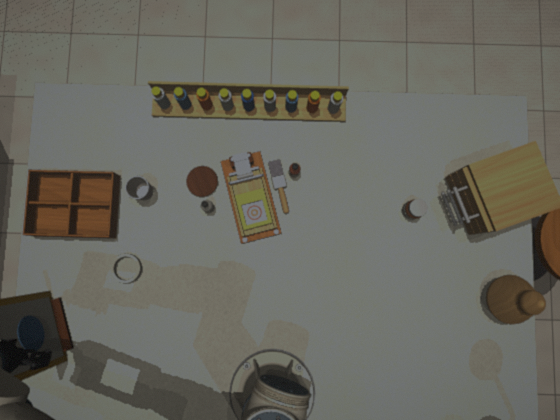

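View pics/scene0.png

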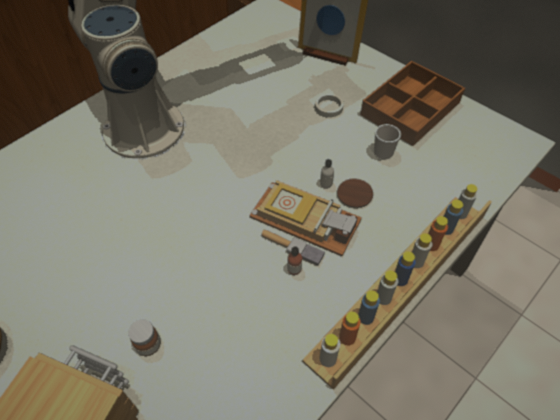

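The top view shows the jig around (252,197). It slides away from the robot, with the spring block at about (240,163) and the plaque at about (253,212). I'll zoom in next.

Run:
```python
import cv2
a=cv2.imread("pics/top0.png")[140:255,180:310]
cv2.imwrite("pics/crop.png",cv2.resize(a,None,fx=5,fy=5,interpolation=cv2.INTER_CUBIC))
```

```text
(no output)
```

View pics/crop.png

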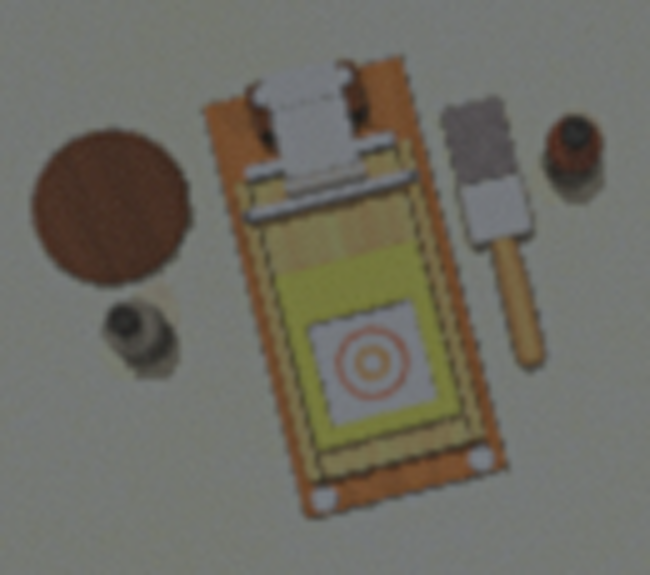

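The crop shows the base corners at (307,518), (507,466), (403,57) and (205,105), the recess centre at (372,362), and the bar's near edge from (250,220) to (415,182).

```bash
cat > h.py <<'E'
import numpy as np
def ray(f,px,z):
    F=210/np.tan(np.radians(f["vertical_fov"]/2)); R=np.array(f["R"]);t=np.array(f["t"])
    c=-R.T@t; d=R.T@np.array([(px[0]-f["cx"])/F,(px[1]-f["cy"])/F,1]); return c+d*(z-c[2])/d[2]
def proj(f,X):
    F=210/np.tan(np.radians(f["vertical_fov"]/2)); p=np.array(f["R"])@X+np.array(f["t"]); return p[:2]/p[2]*F+[f["cx"],f["cy"]]
E
python3 - <<'E'
from rig import *
from h import *
f=grab_frame("top")
g=lambda u,v,z: ray(f,((u+.5)/5-.5+180,(v+.5)/5-.5+140),z)
C=[g(*p,12) for p in [(307,518),(507,466),(403,57),(205,105)]]
for c in C: print(c.round(1))
print([np.linalg.norm(C[i]-C[i-1]).round(1) for i in range(4)])
m=sum(C)/4; ax=(C[2]+C[3]-C[0]-C[1])[:2]; yaw=np.arctan2(ax[1],ax[0]); print("jig",m,yaw)
Rj=np.array([[np.cos(yaw),np.sin(yaw)],[-np.sin(yaw),np.cos(yaw)]])
for n,p in dict(recess=(372,362,38),fl=(280,270,46),fr=(415,240,46),rl=(320,448,46),rr=(462,412,46),barl=(250,220,52),barr=(415,182,52)).items():
    w=g(*p); print(n,w.round(1),(Rj@(w-m)[:2]).round(1))
s=sense(); print(s["qpos"],s["eef_pos"],s["tcp_rot"])
E
```

```text
[446.6 106.8  12. ]
[482.2 -15.9  12. ]
[739.4  56.6  12. ]
[705.1 180.5  12. ]
[np.float64(268.7), np.float64(127.8), np.float64(267.3), np.float64(128.6)]
jig [593.32789963  82.00304964  12.        ] 0.27623795081046665
recess [541.8  68.5  38. ] [-53.2   1. ]
fl [595.9 126.   46. ] [14.5 41.7]
fr [616.7  44.2  46. ] [ 12.2 -42.7]
rl [487.7  97.8  46. ] [-97.3  44. ]
rr [511.9  12.5  46. ] [-97.3 -44.6]
barl [625.3 144.9  52. ] [47.9 51.8]
barr [651.5  45.1  52. ] [ 45.9 -51.4]
[ 1.30760721e+00  3.53478795e-01  1.63396692e+00  2.10719917e-05
  1.15520262e+00 -2.38197561e-03] [161.05249516 603.52256876 238.73900119] [-3.14053702e+00 -2.17838351e-05  2.88077698e+00]
```

{"method": "step_arm", "body": {
  "motion": [
    {"claw": 0,"delta_pos": [0,0,0],"turn": -0.107},
    {"claw": 0,"delta_pos": [0,0,0],"turn": -0.107},
    {"claw": 0,"delta_pos": [0,0,0],"turn": -0.107},
    {"claw": 0,"delta_pos": [0,0,0],"turn": -0.107},
    {"claw": 0,"delta_pos": [0,0,0],"turn": -0.107},
    {"claw": 0,"delta_pos": [0,0,0],"turn": 0}
  ],
  "force": 20
}}

```text
clock: 0.65
eef_pos: [161.1, 603.7, 239.0]
tcp_rot: [-3.141, -0.0, -2.863]
contact_force: [-0.1, 0.3, -0.2]
opening: 0.145
grasp_force: 0.0
```

```bash
cat >> h.py <<'E'
from scipy.spatial.transform import Rotation as Ro
J=np.array([593.3,82.0]); YAW=0.276
def jig(x,y,z): c,s=np.cos(YAW),np.sin(YAW); return np.array([J[0]+c*x-s*y,J[1]+s*x+c*y,z])
def injig(p): d=p[:2]-J; c,s=np.cos(YAW),np.sin(YAW); return np.array([c*d[0]+s*d[1],-s*d[0]+c*d[1],p[2]])
def go(s,tgt):
    R=Ro.from_euler("xyz",s["tcp_rot"]); print("tcp",s["eef_pos"].round(1),"jig",injig(s["eef_pos"]).round(1),"rot",s["tcp_rot"].round(3),"F",s["contact_force"].round(1),"open",s["opening"],"t",s["clock"])
    print("tool delta",R.inv().apply(tgt-s["eef_pos"]).round(1))
E
python3 - <<'E'
from rig import *
from h import *
go(sense(),jig(-40,0,150))
E
```

```text
tcp [161.1 603.7 239. ] jig [-273.7  619.7  239. ] rot [-3.141 -0.    -2.863] F [-0.1  0.3 -0.2] open 0.14508621683064796 t 0.65
tool delta [-231.8 -620.4   89.2]
```

{"method": "step_arm", "body": {
  "motion": [
    {"claw": 0,"delta_pos": [-9.7,-25.8,0],"turn": 0},
    {"claw": 0,"delta_pos": [-9.7,-25.8,0],"turn": 0},
    {"claw": 0,"delta_pos": [-9.7,-25.8,0],"turn": 0},
    {"claw": 0,"delta_pos": [-9.7,-25.8,0],"turn": 0},
    {"claw": 0,"delta_pos": [-9.7,-25.8,0],"turn": 0},
    {"claw": 0,"delta_pos": [-9.7,-25.8,0],"turn": 0},
    {"claw": 0,"delta_pos": [-9.7,-25.8,0],"turn": 0},
    {"claw": 0,"delta_pos": [-9.7,-25.8,0],"turn": 0}
  ]
}}

```text
clock: 1.32
eef_pos: [292.3, 425.0, 239.2]
tcp_rot: [-3.142, -0.0, -2.871]
contact_force: [0.5, -0.4, 0.2]
opening: -0.003
grasp_force: 0.0
```

{"method": "step_arm", "body": {
  "motion": [
    {"claw": 0,"delta_pos": [-9.7,-25.8,0],"turn": 0},
    {"claw": 0,"delta_pos": [-9.7,-25.8,0],"turn": 0},
    {"claw": 0,"delta_pos": [-9.7,-25.8,0],"turn": 0},
    {"claw": 0,"delta_pos": [-9.7,-25.8,0],"turn": 0},
    {"claw": 0,"delta_pos": [-9.7,-25.8,0],"turn": 0},
    {"claw": 0,"delta_pos": [-9.7,-25.8,0],"turn": 0},
    {"claw": 0,"delta_pos": [-9.7,-25.8,0],"turn": 0},
    {"claw": 0,"delta_pos": [-9.7,-25.8,0],"turn": 0}
  ]
}}

```text
clock: 1.98
eef_pos: [422.9, 247.3, 239.3]
tcp_rot: [3.142, 0.0, -2.871]
contact_force: [0.5, 0.2, 0.3]
opening: -0.003
grasp_force: 0.0
```

{"method": "step_arm", "body": {
  "motion": [
    {"claw": 0,"delta_pos": [-9.7,-25.8,10],"turn": 0},
    {"claw": 0,"delta_pos": [-9.7,-25.8,10],"turn": 0},
    {"claw": 0,"delta_pos": [-9.7,-25.8,10],"turn": 0},
    {"claw": 0,"delta_pos": [-9.7,-25.8,10],"turn": 0},
    {"claw": 0,"delta_pos": [-9.7,-25.8,10],"turn": 0},
    {"claw": 0,"delta_pos": [-9.7,-25.8,10],"turn": 0},
    {"claw": 0,"delta_pos": [-9.7,-25.8,10],"turn": 0},
    {"claw": 0,"delta_pos": [0,0,10],"turn": 0}
  ]
}}

```text
clock: 2.65
eef_pos: [539.3, 90.0, 158.9]
tcp_rot: [-3.14, 0.002, -2.873]
contact_force: [0.3, -0.9, -0.6]
opening: -0.001
grasp_force: 0.0
```

Run:
```python
from rig import *
from h import *
import cv2
f=grab_frame("wrist"); im=f["img"][:,:,::-1].copy()
s=sense(); go(s,jig(-40,0,80))
for p in [jig(-53,0,38),jig(48,0,41.5),jig(-97,45,46),jig(-97,-45,46),jig(13,45,46),jig(13,-45,46)]:
    q=proj(f,p); print(q.round(1)); cv2.circle(im,tuple(int(v) for v in q),3,(255,0,255),-1)
cv2.imwrite("pics/w1.png",im)
```

```text
tcp [536.7  91.2 156.9] jig [-51.9  24.3 156.9] rot [-3.142e+00 -2.000e-03 -2.874e+00] F [-0.8 -0.2 -2.1] open 0.0016863684569854815 t 2.7
tool delta [-12.3 -24.2  76.8]
[249.9 199.3]
[253.1 307.5]
[305.8 146.1]
[188.5 147. ]
[303.6 275.1]
[199.5 275.7]
```

View pics/w1.png

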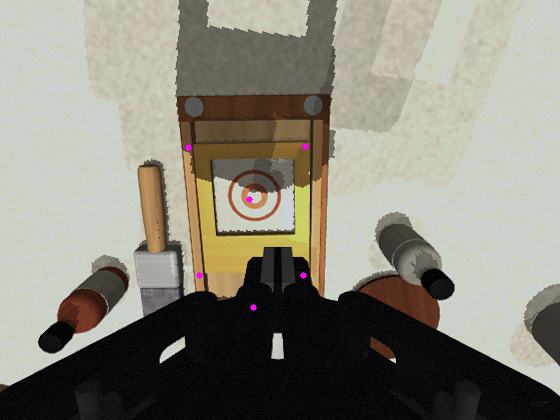

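The wrist view shows the recess centred at (255,194), against a prediction of (250,199). That puts it about 3–4 mm toward +y and 3 mm toward -x. The recess is far larger than the fingers, so this is accurate enough.

{"method": "step_arm", "body": {
  "motion": [
    {"claw": 0,"delta_pos": [-5,-11,10],"turn": -0.004},
    {"claw": 0,"delta_pos": [-5,-11,15],"turn": -0.004},
    {"claw": 0,"delta_pos": [0,0,20],"turn": 0},
    {"claw": 0,"delta_pos": [0,0,20],"turn": 0},
    {"claw": 0,"delta_pos": [0,0,20],"turn": 0},
    {"claw": 0,"delta_pos": [0,0,10],"turn": 0},
    {"claw": 0,"delta_pos": [0,0,0],"turn": 0},
    {"claw": 0,"delta_pos": [0,0,0],"turn": 0}
  ]
}}

```text
clock: 3.37
eef_pos: [552.0, 75.0, 64.3]
tcp_rot: [3.141, -0.001, -2.859]
contact_force: [0.3, 0.2, -0.5]
opening: 0.005
grasp_force: 0.0
```

Run:
```python
from rig import *
from h import *
import cv2
f=grab_frame("wrist"); im=f["img"][:,:,::-1].copy()
s=sense(); go(s,jig(-42,2,46))
for p in [jig(-21,33,46),jig(-21,-33,46),jig(-85,33,46),jig(-85,-33,46),s["eef_pos"]-[0,0,8]]:
    q=proj(f,p); print(q.round(1)); cv2.circle(im,tuple(int(v) for v in q),3,(255,0,255),-1)
cv2.imwrite("pics/w2.png",im)
```

```text
tcp [552.7  75.   65. ] jig [-41.    4.3  65. ] rot [-3.141e+00  1.000e-03 -2.859e+00] F [ 0.2 -0.5  0.5] open -0.0021554800445108485 t 3.4167
tool delta [ 1.  -2.3 19. ]
[329.1 291.3]
[207.  290.7]
[335.9 174.4]
[199.6 173.6]
[276.1 267. ]
```

View pics/w2.png

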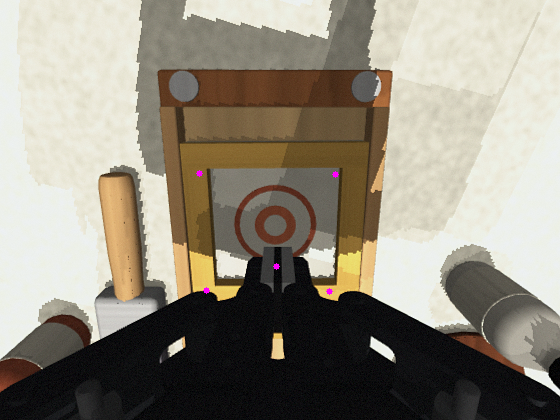

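Close up, the recess rim spans (208,168) to (341,168) with its front wall near row 286. The fingertips at (276,267) are centred in y and about 6 mm short of that wall. Next I descend inside the recess.

{"method": "step_arm", "body": {
  "motion": [
    {"claw": 0,"delta_pos": [3,0,4],"turn": 0},
    {"claw": 0,"delta_pos": [0,0,4],"turn": 0},
    {"claw": 0,"delta_pos": [0,0,4],"turn": 0},
    {"claw": 0,"delta_pos": [0,0,2],"turn": 0},
    {"claw": 0,"delta_pos": [0,0,2],"turn": 0},
    {"claw": 0,"delta_pos": [0,0,1],"turn": 0},
    {"claw": 0,"delta_pos": [0,0,0],"turn": 0}
  ]
}}

```text
clock: 4.0
eef_pos: [549.2, 73.7, 47.0]
tcp_rot: [3.142, -0.0, -2.859]
contact_force: [-0.0, 0.4, 0.3]
opening: -0.002
grasp_force: 0.0
```

{"method": "step_arm", "body": {
  "motion": [
    {"claw": 0,"delta_pos": [0,0,1],"turn": 0},
    {"claw": 0,"delta_pos": [0,0,1],"turn": 0},
    {"claw": 0,"delta_pos": [0,0,1],"turn": 0},
    {"claw": 0,"delta_pos": [0,0,0],"turn": 0}
  ]
}}

```text
clock: 4.33
eef_pos: [549.5, 73.8, 44.4]
tcp_rot: [-3.142, 0.0, -2.859]
contact_force: [-1.1, 0.2, 5.0]
opening: -0.0
grasp_force: 2.4
```

{"method": "step_arm", "body": {
  "motion": [
    {"claw": 0,"delta_pos": [0,0,1],"turn": 0},
    {"claw": 0,"delta_pos": [0,0,1],"turn": 0},
    {"claw": 0,"delta_pos": [0,0,1],"turn": 0},
    {"claw": 0,"delta_pos": [0,0,1],"turn": 0},
    {"claw": 0,"delta_pos": [0,0,1],"turn": 0},
    {"claw": 0,"delta_pos": [0,0,0],"turn": 0}
  ]
}}

```text
clock: 4.83
eef_pos: [549.6, 73.8, 39.7]
tcp_rot: [-3.141, 0.0, -2.859]
contact_force: [-3.2, -0.1, 8.1]
opening: 0.001
grasp_force: 4.3
```

{"method": "step_arm", "body": {
  "motion": [
    {"claw": 0,"delta_pos": [0,0,1],"turn": 0},
    {"claw": 0,"delta_pos": [0,0,1],"turn": 0},
    {"claw": 0,"delta_pos": [0,0,0],"turn": 0}
  ]
}}

```text
clock: 5.08
eef_pos: [549.5, 73.8, 37.8]
tcp_rot: [-3.142, 0.0, -2.859]
contact_force: [-2.2, 0.0, 10.1]
opening: 0.001
grasp_force: 5.1
```

{"method": "step_arm", "body": {
  "motion": [
    {"claw": 0,"delta_pos": [0,0,1],"turn": 0},
    {"claw": 0,"delta_pos": [0,0,0.5],"turn": 0},
    {"claw": 0,"delta_pos": [0,0,0],"turn": 0}
  ]
}}

```text
clock: 5.33
eef_pos: [549.6, 73.8, 37.0]
tcp_rot: [-3.142, 0.0, -2.859]
contact_force: [-4.7, -0.5, 17.4]
opening: -0.0
grasp_force: 8.7
```

{"method": "step_arm", "body": {
  "motion": [
    {"claw": 0,"delta_pos": [-1,0,0.3],"turn": 0},
    {"claw": 0,"delta_pos": [-2,0,0],"turn": 0},
    {"claw": 0,"delta_pos": [-2,0,0],"turn": 0},
    {"claw": 0,"delta_pos": [-3,0,0],"turn": 0},
    {"claw": 0,"delta_pos": [-3,0,0],"turn": 0},
    {"claw": 0,"delta_pos": [-3,0,0],"turn": 0},
    {"claw": 0,"delta_pos": [-3,0,0],"turn": 0},
    {"claw": 0,"delta_pos": [-3,0,0],"turn": 0}
  ]
}}

```text
clock: 6.0
eef_pos: [563.4, 78.1, 36.8]
tcp_rot: [3.141, -0.011, -2.859]
contact_force: [-23.7, -6.1, 40.1]
opening: 0.004
grasp_force: 20.2
```

Run:
```python
from rig import *
from h import *
import cv2
f=grab_frame("wrist"); go(sense(),jig(30,4,37)); cv2.imwrite("pics/w3.png",f["img"][:,:,::-1])
```

```text
tcp [564.4  78.4  36.9] jig [-28.8   4.4  36.9] rot [ 3.141 -0.009 -2.859] F [-18.9  -5.4  33.9] open -0.0031492897972736577 t 6.05
tool delta [-58.8  -0.8  -0.7]
```

View pics/w3.png

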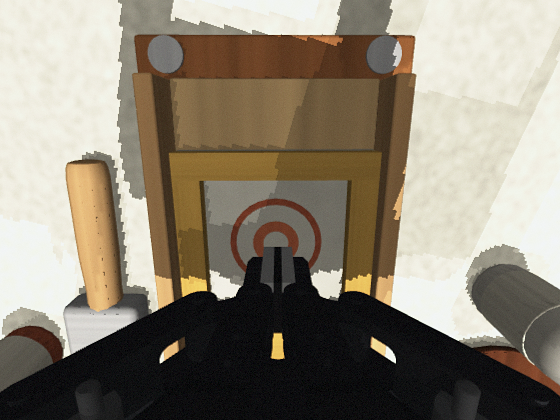

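The plaque is sliding with the fingers and sits straight in the rails. Its rear edge is at row 152, against a bed end at row 78. I'll ease the pressure slightly and continue.

{"method": "step_arm", "body": {
  "motion": [
    {"claw": 0,"delta_pos": [-3,0,-0.5],"turn": 0},
    {"claw": 0,"delta_pos": [-3,0,0],"turn": 0},
    {"claw": 0,"delta_pos": [-3,0,0],"turn": 0},
    {"claw": 0,"delta_pos": [-3,0,0],"turn": 0}
  ]
}}

```text
clock: 6.38
eef_pos: [576.5, 81.8, 36.9]
tcp_rot: [3.141, -0.007, -2.859]
contact_force: [-17.2, -4.4, 28.5]
opening: 0.001
grasp_force: 14.3
```

{"method": "step_arm", "body": {
  "motion": [
    {"claw": 0,"delta_pos": [-3,0,0],"turn": 0},
    {"claw": 0,"delta_pos": [-3,0,0],"turn": 0},
    {"claw": 0,"delta_pos": [-3,0,0],"turn": 0},
    {"claw": 0,"delta_pos": [-3,0,0],"turn": 0}
  ]
}}

```text
clock: 6.72
eef_pos: [588.3, 85.2, 36.9]
tcp_rot: [3.141, -0.007, -2.859]
contact_force: [-15.4, -4.5, 26.6]
opening: 0.001
grasp_force: 13.2
```

{"method": "step_arm", "body": {
  "motion": [
    {"claw": 0,"delta_pos": [-3,0,0],"turn": 0},
    {"claw": 0,"delta_pos": [-3,0,0],"turn": 0},
    {"claw": 0,"delta_pos": [-3,0,0],"turn": 0}
  ]
}}

```text
clock: 6.97
eef_pos: [597.2, 87.8, 36.9]
tcp_rot: [3.141, -0.006, -2.859]
contact_force: [-14.3, -3.1, 24.7]
opening: 0.002
grasp_force: 12.2
```

Run:
```python
from rig import *
from h import *
import cv2
f=grab_frame("wrist"); go(sense(),jig(30,4,37)); cv2.imwrite("pics/w4.png",f["img"][:,:,::-1])
```

```text
tcp [598.3  88.   37. ] jig [ 6.5  4.4 37. ] rot [ 3.141 -0.005 -2.859] F [-9.7 -2.3 18.2] open 0.0009398890509083422 t 7.0167
tool delta [-23.5  -0.6  -0.1]
```

View pics/w4.png

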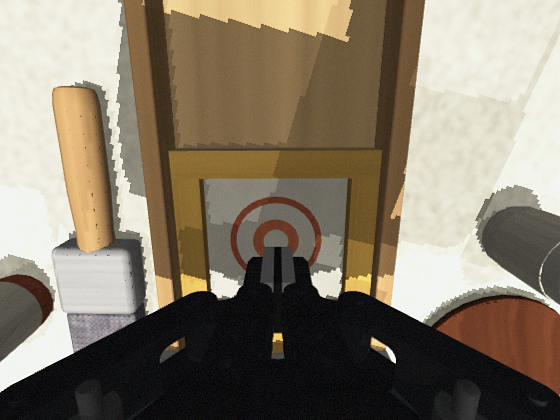

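The plaque is tracking the fingers without slipping (rear edge at row 150, unchanged) and has passed under the bar. It now goes on under the nose.

{"method": "step_arm", "body": {
  "motion": [
    {"claw": 0,"delta_pos": [-3,0,0.3],"turn": 0},
    {"claw": 0,"delta_pos": [-3,0,0],"turn": 0},
    {"claw": 0,"delta_pos": [-3,0,0],"turn": 0}
  ]
}}

```text
clock: 7.27
eef_pos: [606.0, 90.3, 36.9]
tcp_rot: [3.141, -0.006, -2.859]
contact_force: [-14.0, -3.6, 23.7]
opening: 0.003
grasp_force: 13.5
```

{"method": "step_arm", "body": {
  "motion": [
    {"claw": 0,"delta_pos": [-2,0,0],"turn": 0},
    {"claw": 0,"delta_pos": [-2,0,0],"turn": 0},
    {"claw": 0,"delta_pos": [-2,0,0],"turn": 0}
  ]
}}

```text
clock: 7.52
eef_pos: [606.9, 90.6, 36.7]
tcp_rot: [3.141, -0.017, -2.859]
contact_force: [-34.8, -11.5, 48.5]
opening: 0.003
grasp_force: 29.1
```

Run:
```python
from rig import *
from h import *
import cv2
f=grab_frame("wrist"); go(sense(),jig(30,4,37)); cv2.imwrite("pics/w5.png",f["img"][:,:,::-1])
```

```text
tcp [607.   90.6  36.7] jig [15.6  4.5 36.7] rot [ 3.141 -0.016 -2.859] F [-32.  -10.7  42.4] open -0.0019371695492236668 t 7.5667
tool delta [-14.4  -0.6  -0.5]
```

View pics/w5.png

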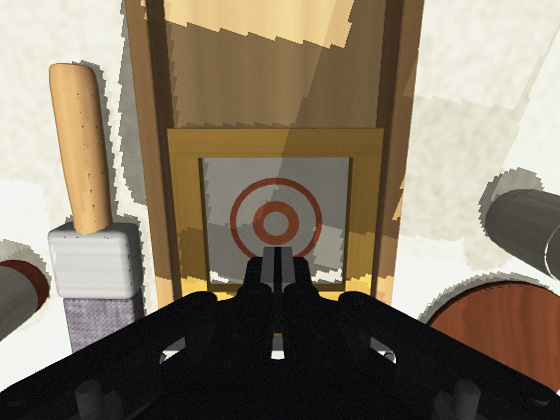

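Relative to the fingers, the plaque's rear edge moved from row 150 to row 128. So it stopped while the fingertips slid about 9 mm to the front wall. I'll work out where it is now.

Run:
```python
from rig import *
from h import *
import cv2
f=grab_frame("wrist"); s=sense(); go(s,jig(30,4,37))
print("rear edge",injig(ray(f,(276,128),37)),"recess rear wall top",injig(ray(f,(276,157),37)),"recess front",injig(ray(f,(240,286),37)))
g=grab_frame("top"); sc=grab_frame("scene")
a=cv2.resize(g["img"][140:255,180:310,::-1],None,fx=3,fy=5)[:, :390]
b=cv2.resize(sc["img"][165:260,240:370,::-1],None,fx=6,fy=6)
cv2.imwrite("pics/s6.png",b)
q=proj(g,jig(-50,0,38)); print(q)
w=grab_frame("wrist"); t=s["eef_pos"]-np.array([0,0,8]); print("tip",proj(w,t))
print("bed near end / base near edge w3:",[injig(ray(f,(276,r),12)).round(1) for r in (0,)])
print(s["joint_efforts"].round(1), s["wrist_torque"].round(2))
```

```text
tcp [607.   90.6  36.7] jig [15.6  4.5 36.7] rot [ 3.141 -0.016 -2.859] F [-32.  -10.5  44.1] open -0.0014154377631665058 t 7.6167
tool delta [-14.4  -0.6  -0.5]
rear edge [-50.22441491   3.94419777  37.        ] recess rear wall top [-38.35667542   4.01446601  37.        ] recess front [ 22.26109916 -12.60459803  37.        ]
[254.07013673 210.90608918]
tip [276.47199861 265.38471038]
bed near end / base near edge w3: [array([-104.6,    3.6,   12. ])]
[  3.5 -47.7 -35.1   1.4 -11.    0. ] [-1.76  5.29  0.02]
```

View pics/s6.png

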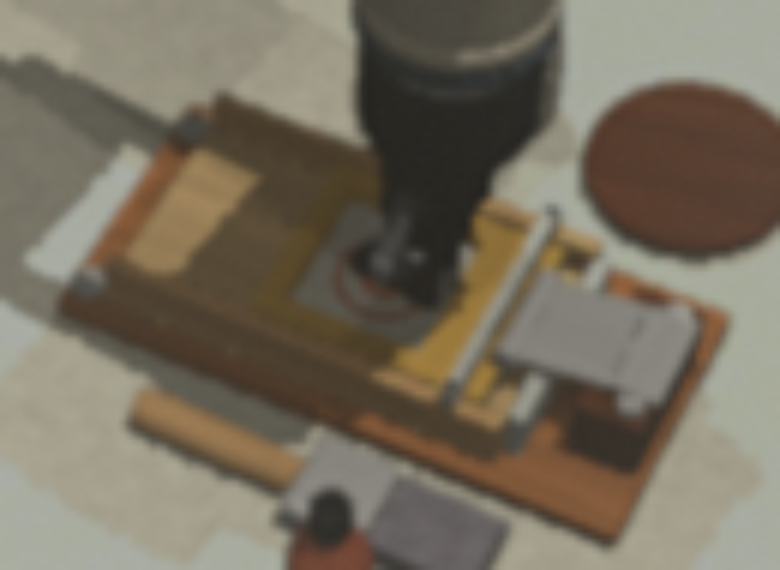

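The scene view shows the plaque under the bar with its front border at the nose, and the fingertips at the front wall. I'll push on with slightly less down force.

{"method": "step_arm", "body": {
  "motion": [
    {"claw": 0,"delta_pos": [-1.5,0,-0.5],"turn": 0},
    {"claw": 0,"delta_pos": [-1.5,0,-0.5],"turn": 0},
    {"claw": 0,"delta_pos": [0,0,0],"turn": 0}
  ]
}}

```text
clock: 8.02
eef_pos: [612.6, 92.3, 36.9]
tcp_rot: [3.141, -0.01, -2.859]
contact_force: [-19.2, -5.9, 24.2]
opening: -0.001
grasp_force: 17.1
```

{"method": "step_arm", "body": {
  "motion": [
    {"claw": 0,"delta_pos": [-2,0,0],"turn": 0},
    {"claw": 0,"delta_pos": [-2,0,0],"turn": 0},
    {"claw": 0,"delta_pos": [0,0,0],"turn": 0}
  ]
}}

```text
clock: 8.27
eef_pos: [616.1, 93.4, 36.8]
tcp_rot: [3.141, -0.011, -2.859]
contact_force: [-19.5, -6.8, 25.9]
opening: -0.001
grasp_force: 17.7
```

{"method": "step_arm", "body": {
  "motion": [
    {"claw": 0,"delta_pos": [-2,0,0],"turn": 0},
    {"claw": 0,"delta_pos": [-1,0,0],"turn": 0},
    {"claw": 0,"delta_pos": [0,0,0],"turn": 0}
  ]
}}

```text
clock: 8.52
eef_pos: [618.9, 94.2, 36.8]
tcp_rot: [3.141, -0.011, -2.859]
contact_force: [-21.2, -6.3, 25.4]
opening: -0.001
grasp_force: 17.5
```

{"method": "step_arm", "body": {
  "motion": [
    {"claw": 0,"delta_pos": [-1,0,0],"turn": 0},
    {"claw": 0,"delta_pos": [-1,0,0],"turn": 0},
    {"claw": 0,"delta_pos": [0,0,0],"turn": 0}
  ]
}}

```text
clock: 8.77
eef_pos: [619.9, 94.5, 36.8]
tcp_rot: [3.141, -0.013, -2.859]
contact_force: [-25.0, -6.4, 28.8]
opening: 0.004
grasp_force: 19.1
```

{"method": "step_arm", "body": {
  "motion": [
    {"claw": 0,"delta_pos": [-1,0,-0.3],"turn": 0},
    {"claw": 0,"delta_pos": [-1,0,0],"turn": 0},
    {"claw": 0,"delta_pos": [0,0,0],"turn": 0}
  ]
}}

```text
clock: 9.02
eef_pos: [619.9, 94.5, 36.8]
tcp_rot: [3.14, -0.017, -2.859]
contact_force: [-29.5, -9.5, 31.3]
opening: 0.001
grasp_force: 21.3
```

The tool no longer advances and the force is rising, so the plaque is at the stop (tool jig x ≈ 29). I'll unload in both axes together, then lift straight out.

{"method": "step_arm", "body": {
  "motion": [
    {"claw": 0,"delta_pos": [1,0,-0.5],"turn": 0},
    {"claw": 0,"delta_pos": [1,0,-0.5],"turn": 0},
    {"claw": 0,"delta_pos": [1,0,-1],"turn": 0},
    {"claw": 0,"delta_pos": [0,0,0],"turn": 0}
  ]
}}

```text
clock: 9.35
eef_pos: [619.9, 94.5, 37.5]
tcp_rot: [3.141, -0.011, -2.859]
contact_force: [-14.4, -5.2, 6.3]
opening: -0.003
grasp_force: 9.9
```

{"method": "step_arm", "body": {
  "motion": [
    {"claw": 0,"delta_pos": [0.5,0,-0.5],"turn": 0},
    {"claw": 0,"delta_pos": [0.7,0,-0.7],"turn": 0},
    {"claw": 0,"delta_pos": [0,0,0],"turn": 0}
  ]
}}

```text
clock: 9.6
eef_pos: [619.8, 94.5, 38.5]
tcp_rot: [3.141, -0.009, -2.859]
contact_force: [-9.2, -4.1, 2.1]
opening: -0.003
grasp_force: 7.3
```

{"method": "step_arm", "body": {
  "motion": [
    {"claw": 0,"delta_pos": [1,0,-1],"turn": 0},
    {"claw": 0,"delta_pos": [1,0,-1],"turn": 0},
    {"claw": 0,"delta_pos": [1.5,0,-2],"turn": 0},
    {"claw": 0,"delta_pos": [0,0,-5],"turn": 0},
    {"claw": 0,"delta_pos": [0,0,-10],"turn": 0},
    {"claw": 0,"delta_pos": [0,0,-20],"turn": 0},
    {"claw": 0,"delta_pos": [0,0,-30],"turn": 0},
    {"claw": 0,"delta_pos": [0,0,-30],"turn": 0}
  ]
}}

```text
clock: 10.27
eef_pos: [621.1, 94.6, 141.0]
tcp_rot: [-3.142, 0.001, -2.859]
contact_force: [0.5, 1.2, 0.5]
opening: -0.002
grasp_force: 0.0
```

{"method": "step_arm", "body": {
  "motion": [
    {"claw": 0,"delta_pos": [10,0,-20],"turn": 0},
    {"claw": 0,"delta_pos": [20,0,0],"turn": 0},
    {"claw": 0,"delta_pos": [20,0,0],"turn": 0},
    {"claw": 0,"delta_pos": [0,0,0],"turn": 0},
    {"claw": 0,"delta_pos": [0,0,0],"turn": 0}
  ]
}}

```text
clock: 10.68
eef_pos: [573.1, 80.6, 160.8]
tcp_rot: [-3.141, 0.003, -2.86]
contact_force: [-0.5, -0.2, 0.2]
opening: 0.002
grasp_force: 0.0
```

Run:
```python
from rig import *
from h import *
import cv2
f=grab_frame("wrist"); go(sense(),jig(30,4,37))
sc=grab_frame("scene")
b=cv2.resize(sc["img"][165:260,240:370,::-1],None,fx=5,fy=5,interpolation=cv2.INTER_CUBIC)
w=f["img"][:,:,::-1]; w=cv2.resize(w,None,fx=.25,fy=.25) 
cv2.imwrite("pics/s7.png",b)
```

```text
tcp [573.8  80.7 160.6] jig [-19.1   4.1 160.6] rot [-3.141e+00  3.000e-03 -2.859e+00] F [ 0.5 -0.8 -0. ] open -4.576653039672198e-05 t 10.7333
tool delta [-48.7  -0.4 123.7]
```

View pics/s7.png

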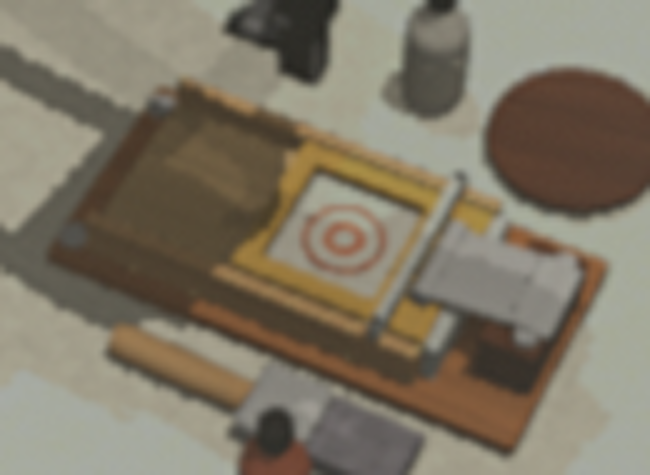

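The plaque lies flat and straight under the bar and spring, with its target centre at crop (343,238) and the tool clear. I'll check its x and then hand in.

Run:
```python
from rig import *
from h import *
f=grab_frame("scene")
g=lambda u,v,z: injig(ray(f,((u+.5)/5-.5+240,(v+.5)/5-.5+165),z))
r=g(343,238,31); b1=g(378,328,41.5); b2=g(460,175,52)
print("recess",r,"expected x 9; bar",b1,b2)
if abs(r[0]-9)<4.5: print(sign_off())
```

```text
recess [ 5.28375244  4.2414906  31.        ] expected x 9; bar [ 48.43982582 -45.59014989  41.5       ] [48.00255344 54.73563296 52.        ]
the job is handed in; nothing more can be done
None
```

I slid the pressed plaque under the gate bar and leaf spring until it stopped at the metal stop, released it and handed the job in. The verdict was not shown; my last camera check put it about 4 mm short of nominal (5 mm allowed), though the arm had stalled firmly against the stop.

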